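Shut the buckle case

TASK

Close up the hardware case on the bench for storage: first fold its upright inner flap all the way down flat over the compartments beside it, then swing the hinged lid fully shut over it. Only push with the fingertips: do not pinch the flap or the lid, do not lift or drag the case, and leave the bottle, the tape roll and the jar where they stand. Finish with the hand clear.

Things in the scene. Friction and masses are not known exactly. Their poses are not given: they have to be found in the camera images.
- case: Open grey plastic hardware case standing loose on the bench, 180 mm (its x) by 260 mm (its y), 70 mm high, about 3 kg, walls 6 mm. Origin at the centre of its underside, z up. The lid is hinged along its +x wall, the flap along the inside of its -x wall.
- lid (a joint): Angle of the lid: 0 = shut, flat on the rim; about 1.57 = upright; up to 2.0 = leaning back away from the case, outwards beyond the +x wall. The hinge is stiff: the lid stays wherever it is left and needs about 1 to 3 N at its free edge to swing.
- lid_hinge (a point): Middle of the lid's hinge line: at x = +90 mm, y = 0, z = 70.5 mm in the case's frame. The hinge line is parallel to the case's y.
- lid_edge (a point): Middle of the lid's free edge, half-way through its thickness, 180 mm from the hinge line. The lid is a grey plate 180 by 260 mm, 8 mm thick; shut, its top lies 78.5 mm above the bench (low ribs 2 mm higher). A black rubber liner 5 mm thick, 156 by 240 mm, covers its inner face. Open, its outer face looks away from the case.
- flap (a joint): Angle of the flap: 0 = folded down flat, lying inside the case mouth; about 1.57 = upright; at most 1.65. Its hinge is stiff enough that it stays wherever it is left and needs about 0.5 to 1.5 N near its free edge. It folds towards the lid's hinge.
- flap_hinge (a point): Middle of the flap's hinge line: at x = -80 mm, y = 0, z = 60 mm in the case's frame. The hinge line is parallel to the case's y.
- flap_edge (a point): Middle of the flap's free edge, 100 mm from the flap's hinge line. The flap is an aluminium plate 100 by 236 mm, 4 mm thick, with a rubber liner 3 mm thick on its inner face (the face towards the lid when upright; underneath when flat). Flat, it reaches from the -x wall to x = +20 mm in the case's frame, its top 62 mm above the bench, 8 mm below the rim.
- bottle: Bystander: dark blue metal drinking bottle, 68 mm across, 225 mm tall, loose. Origin at the centre of its foot.
- tape: Bystander: roll of pale tape lying flat, 100 mm across, 48 mm high, loose. Origin at the centre of its underside.
- jar: Bystander: small glass jar with steel cap, 56 mm across, 70 mm tall, loose. Origin at the centre of its foot.

How it is judged:
By the outcome, as a careful person would: the job done as asked, in the order asked, and still so for the second after the job is handed in, with the robot touching nothing.
It also fails if it takes over 61 s, if anything falls off the work surface, if the arm or the gripper's body presses on something with over 40 N, if the wrist force passes 120 N, or if a joint passes its speed limit or range.

ROBOT

A 6-joint arm with a two-finger parallel gripper is mounted at the origin on the work surface. World frame = base frame: x ahead of the robot, y to its left, z up, the work surface at z = 0. Lengths are in m, angles in rad, forces in N, time in s.
With the tool pointing down it reaches from about 0.35 to 0.875 m from the base axis. Payload 4.2 kg.
Tool frame: the origin (TCP) lies midway between the tips of the shut fingers; the grasp point (between the pads) lies robot.grip_depth behind it (robot.grip_depth is the distance from the TCP to the grasp point, in m); z points along the fingers, y is the direction in which the jaws open and shut (so a half turn about z gives the same grasp; the last joint's range is limited). The gripper opens to 85 mm and grips with 20 to 120 N. Pads are 22 mm wide; open, the fingers measure 114 mm over their backs; the gripper's body (76 mm by 85 mm) begins 54 mm behind the grasp point. The pads swing forward as they close: fully open they stand 13 mm farther back than shut.
Start: joints at [-0.959, 0.385, 0.008, 0, -1.194, -0.259], TCP at [0.216, -0.586, 0.231] pointing down, gripper open.
Joint ranges: [-3.14, 3.14], [-1.21, 2.06], [-1.07, 1.41], [-3.16, 2.05], [-2.99, -0.16], [-3.1, 3.1]. Speed limits (rad/s): [2.79, 2.79, 3.14, 3.14, 3.14, 3.14].

INTERFACE

Orientations are given as a 3x3 rotation matrix whose columns are the frame's x, y, z axes.
In Python, from cell import robot gives the robot as it stands. The module is installed in compiled form; this text tells all that it offers.
- The arm moves only by the tool step_arm, never from a script. Its argument "rows" is a list of rows, each an object of numbers: "dx", "dy", "dz": the shift along the tool's x, y, z in cm; "ax", "ay", "az": the turn, a rotation vector about the tool's x, y, z in degrees; "hand": the finger opening in cm, from 0 to 8.54. In form: [{"dx": .., "dy": .., "dz": .., "ax": .., "ay": .., "az": .., "hand": ..}, ...]. A call has 1 to 20 rows; each row is the pose to reach, as a shift and turn from the pose measured when the call began, along the tool's axes at that moment; what a row does not reach only later rows make up. A row lasts 1/8 s, in which the tool goes at most 62.5 mm and 10.7 degrees, less where a joint would pass 70% of its speed; a pose out of reach is approached as far as the arm can. A call with a gripper value outside its range is refused whole. The fingers move at their own pace and stop on an object; "newtons" is the grip in N (left out, the last holds). Time passes only in rows, so rows that repeat a pose let the fingers close. It gives the time, the measured TCP pose, the force and the opening at its end, in the units of the state.
- robot.observe(): the state, without advancing time (a new reading comes with each control period).
- robot.read_camera(name): name is "side" or "top"; returns the picture (400x640x3 uint8, red, green, blue); there is no depth.
- robot.camera_params(name): a dict with "fx", "fy", "cx", "cy" (pixels), "world_from_camera" (4x4, takes a point from camera to world coordinates). Camera axes: x right, y down, z forward; pixel columns grow to the right and rows downward; lengths in m; the calibration is good to about 2 mm. A picture is of the moment at which its call begins. camera_params takes no time and is no camera call.
- robot.sign_off(): hands the job in, once; it reports no verdict.
Trained networks look in the newest picture that a camera, given by its name, has taken for a name from the list of things; names that differ only in an ending like _2 or _b are one class to them, and where a whole thing is asked for, a point or a joint stands for the part that bears it (a point fixed in the world has none). Each returns a list of dicts, best first, with "score" (0 to 1); they miss things now and then, are a little off and sometimes report something else, mostly with a low value. They report only what shows in the picture. A call takes as long as a camera call.
- robot.spot_in(camera, thing): "uv" ([column, row] in pixels, amid what is visible of it).
The state is a dict: "clock": time; "q": joint angles; "joint_vel": joint speeds; "tau": joint torques, N m; "tool_pos": TCP position; "ee_rot": TCP orientation; "ft_force": force on the tool from outside, world axes, zero at the start; "torque": the same for the moment, N m; "finger_gap": opening from 0.0 (shut) to 1.0 (fully open).
Only numpy, scipy, OpenCV 4.12 (cv2) and the standard library are available. Lean on these libraries where they do the work, as an engineer would, in place of code of your own. Each camera call takes 0.05 s, during which the arm holds its last target. There are 200 camera calls.

## Working session

There is one attempt and no reset: what is moved stays moved. The work goes in short steps, Python scripts to look and compute and a tool call to move; the robot and the scene stay as the last step left them, time stands still between calls to the robot, and variables do not carry over. Pictures are saved under pics/ and viewed, about 8 in all and at most 12, crops included, and the job is handed in when it is done.

Besides the shell and the picture viewer there is one more tool, called after "Request:" as name(argument=value, ...) on one line, values as JSON. step_arm: Moves the arm, as the interface text tells. Its arguments: {"type":"object","properties":{"rows":{"type":"array"},"newtons":{"type":"number"}},"required":["rows"]}

```bash
mkdir -p pics; python3 - <<'E'
from cell import robot
import cv2,numpy as np
np.set_printoptions(precision=3,suppress=True)
ims=[]
for c in("side","top"):
    im=robot.read_camera(c); cv2.imwrite(f"pics/{c}0.png",im[:,:,::-1].copy())
    p=robot.camera_params(c); print(c,p["fx"],p["fy"],p["cx"],p["cy"]);print(p["world_from_camera"])
    for t in("case","lid","lid_hinge","lid_edge","flap","flap_hinge","flap_edge","bottle","tape","jar"):
        print(t,[(np.round(d["uv"]),round(d["score"],2)) for d in robot.spot_in(c,t)[:2]])
print(robot.observe(), robot.grip_depth)
E
```

```text
side 393.3358851562232 393.3358851562232 309.05065167135757 198.18449386191367
[[ 0.749 -0.448  0.488  0.252]
 [-0.662 -0.499  0.559 -0.411]
 [-0.007 -0.742 -0.671  0.6  ]
 [ 0.     0.     0.     1.   ]]
case [(array([288., 234.]), 0.86)]
lid [(array([259., 183.]), 0.95), (array([290., 235.]), 0.65)]
lid_hinge [(array([262., 184.]), 0.91)]
lid_edge [(array([261., 186.]), 0.84), (array([337., 273.]), 0.5)]
flap [(array([337., 276.]), 0.66)]
flap_hinge [(array([335., 274.]), 0.58), (array([260., 187.]), 0.49)]
flap_edge [(array([337., 274.]), 0.94)]
bottle [(array([476., 263.]), 0.85), (array([336., 275.]), 0.64)]
tape [(array([392., 347.]), 0.64), (array([335., 277.]), 0.54)]
jar [(array([333., 274.]), 0.36)]
top 456.21347794878045 456.21347794878045 322.1153744536989 201.5057526848756
[[ 0.095 -0.975  0.2    0.401]
 [-0.996 -0.093  0.016 -0.009]
 [ 0.003 -0.201 -0.98   1.123]
 [ 0.     0.     0.     1.   ]]
case [(array([347., 236.]), 0.69)]
lid [(array([310., 229.]), 0.65)]
lid_hinge [(array([307., 227.]), 0.82)]
lid_edge [(array([309., 224.]), 0.97), (array([459., 178.]), 0.27)]
flap [(array([397., 238.]), 0.8)]
flap_hinge [(array([397., 244.]), 0.72)]
flap_edge [(array([395., 241.]), 0.93)]
bottle [(array([459., 180.]), 0.64)]
tape [(array([453., 247.]), 0.64)]
jar [(array([267., 185.]), 0.71)]
{'clock': 1.1, 'q': array([-0.959,  0.385,  0.008,  0.   , -1.194, -0.259]), 'joint_vel': array([ 0.001, -0.001,  0.001, -0.001,  0.   ,  0.001]), 'tau': array([ -0.   , -39.21 ,  18.862,   4.191,  -0.   ,  -0.   ]), 'tool_pos': array([ 0.216, -0.586,  0.231]), 'ee_rot': array([[-0.938, -0.345, -0.   ],
       [-0.345,  0.938, -0.   ],
       [ 0.   , -0.   , -1.   ]]), 'ft_force': array([ 0.573,  0.557, -0.01 ]), 'torque': array([-0.012,  0.024, -0.029]), 'finger_gap': 1.0012900247142282} 0.0187
```

View pics/side0.png

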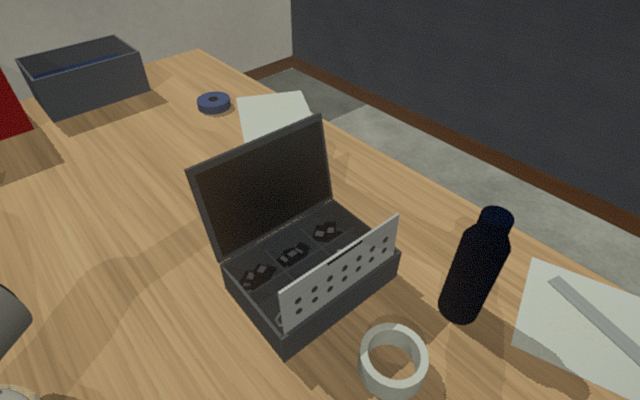

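View pics/top0.png

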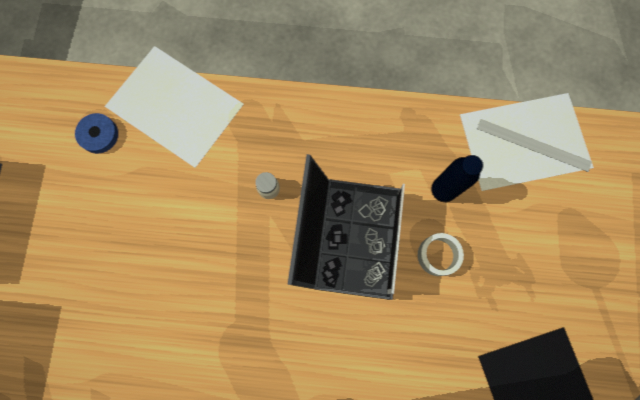

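```bash
python3 - <<'E'
import cv2
a=cv2.imread("pics/side0.png")[105:355,180:410]; b=cv2.imread("pics/top0.png")[150:305,280:420]
f=lambda i:cv2.convertScaleAbs(i,alpha=1.6,beta=15)
cv2.imwrite("pics/s1.png",f(cv2.resize(a,None,fx=2.4,fy=2.4,interpolation=2)))
cv2.imwrite("pics/t1.png",f(cv2.resize(b,None,fx=3.8,fy=3.8,interpolation=2)))
E
```

```text
(no output)
```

View pics/s1.png

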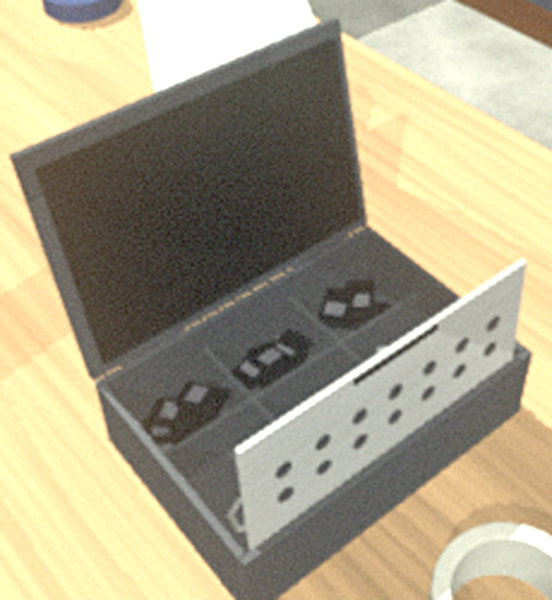

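View pics/t1.png

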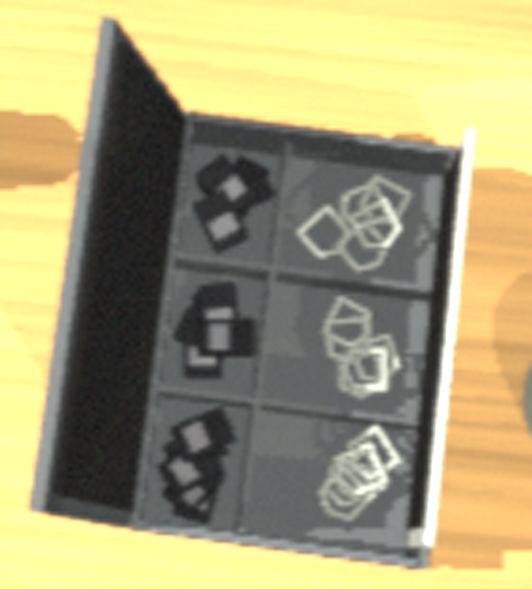

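```bash
cat > fit.py <<'E'
import numpy as np
from scipy.optimize import least_squares
from cell import robot
np.set_printoptions(precision=3,suppress=True)
def proj(c,P):
    p=robot.camera_params(c); q=np.linalg.inv(p["world_from_camera"])@np.r_[P,1]
    return np.array([p["fx"]*q[0]/q[2]+p["cx"],p["fy"]*q[1]/q[2]+p["cy"]])
def ray(c,uv,z):
    p=robot.camera_params(c);T=p["world_from_camera"]
    d=T[:3,:3]@[(uv[0]-p["cx"])/p["fx"],(uv[1]-p["cy"])/p["fy"],1]; return T[:3,3]+d*(z-T[2,3])/d[2]
def W(s,P): x,y,t=s[:3]; c,n=np.cos(t),np.sin(t); return np.array([x+c*P[0]-n*P[1],y+n*P[0]+c*P[1],P[2]])
def lid(a,y,r=.18,o=.004): return [.09-r*np.cos(a)+o*np.sin(a),y,.0705+r*np.sin(a)+o*np.cos(a)]
def flap(b,y,r=.1,o=0): return [-.08+r*np.cos(b)-o*np.sin(b),y,.06+r*np.sin(b)+o*np.cos(b)]
E
python3 - <<'E'
from fit import *
S=lambda u,v:("side",np.array([180+u/2.4,105+v/2.4])); T=lambda u,v:("top",np.array([280+u/3.8,150+v/3.8]))
ob=[(S(12,157),lambda s:lid(s[3],.13,o=.008)),(S(337,22),lambda s:lid(s[3],-.13,o=.008)),
(T(107,18),lambda s:lid(s[3],-.13)),(T(38,510),lambda s:lid(s[3],.13)),
(S(237,448),lambda s:flap(s[4],.118)),(S(524,263),lambda s:flap(s[4],-.118)),
(T(471,130),lambda s:flap(s[4],-.118)),(T(430,545),lambda s:flap(s[4],.118)),
(S(243,560),lambda s:[-.09,.13,.07]),(S(530,353),lambda s:[-.09,-.13,.07]),(S(95,377),lambda s:[.09,.13,.0705]),(S(367,227),lambda s:[.09,-.13,.0705]),
(T(427,566),lambda s:[-.09,.13,.07]),(T(135,525),lambda s:[.09,.13,.07]),(T(188,113),lambda s:[.09,-.13,.07])]
f=lambda s:np.concatenate([proj(o[0],W(s,m(s)))-o[1] for o,m in ob])
r=least_squares(f,[.5,-.08,1.57,1.57,1.57],loss="soft_l1");s=r.x
print(s);print(f(s).reshape(-1,2).round(1))
np.save("s.npy",s)
for n,P in dict(lidm=lid(s[3],0),lidp=lid(s[3],.13),lidn=lid(s[3],-.13),flapm=flap(s[4],0),hinge=[.09,0,.07],fh=[-.08,0,.06]).items(): print(n,W(s,P))
print("jar",ray("top",(267,185),.035),"tape",ray("top",(441,254),.024),ray("side",(392,350),.024))
print("bottle foot",ray("side",(459,310),.01),ray("top",(443,192),.02))
E
```

```text
[ 0.54  -0.087  1.528  1.782  1.523]
[[-0.7 -1. ]
 [-0.8 -2.3]
 [ 1.8 -1. ]
 [ 0.4 -0.1]
 [-0.4  1.2]
 [ 0.3 -1.3]
 [ 0.4 -0.7]
 [-0.4 -0.2]
 [ 0.   2.2]
 [ 1.3 -0.3]
 [-0.7  1.2]
 [ 0.5 -1.5]
 [ 0.2  0.7]
 [-1.9  0.3]
 [-0.5 -1.3]]
lidm [0.546 0.044 0.246]
lidp [0.416 0.05  0.246]
lidn [0.675 0.039 0.246]
flapm [ 0.537 -0.162  0.16 ]
hinge [0.544 0.003 0.07 ]
fh [ 0.536 -0.167  0.06 ]
jar [0.652 0.147 0.035] tape [ 0.525 -0.288  0.024] [ 0.536 -0.275  0.024]
bottle foot [ 0.683 -0.302  0.01 ] [ 0.679 -0.287  0.02 ]
```

Request:
step_arm(rows=[{"dx": -5,"dy": 3,"dz": 0,"az": -8,"hand": 0},{"dx": -10,"dy": 5.5,"dz": 0,"az": -16,"hand": 0},{"dx": -15,"dy": 8,"dz": 0,"az": -24,"hand": 0},{"dx": -20,"dy": 11,"dz": 0,"az": -32,"hand": 0},{"dx": -25,"dy": 13.5,"dz": 0,"az": -40,"hand": 0},{"dx": -30,"dy": 16,"dz": 0,"az": -48,"hand": 0},{"dx": -35,"dy": 19,"dz": 0,"az": -56,"hand": 0},{"dx": -40,"dy": 21.5,"dz": 0,"az": -64,"hand": 0},{"dx": -42.2,"dy": 22.7,"dz": 0,"az": -67.4,"hand": 0},{"dx": -42.2,"dy": 22.7,"dz": 0,"az": -67.4,"hand": 0},{"dx": -42.2,"dy": 22.7,"dz": 0,"az": -67.4,"hand": 0},{"dx": -42.2,"dy": 22.7,"dz": 0,"az": -67.4,"hand": 0}])

```text
invalid input at $.rows[0]: expected keys dx, dy, dz, ax, ay, az, hand
```

Request:
step_arm(rows=[{"dx": -5,"dy": 3,"dz": 0,"ax": 0,"ay": 0,"az": -8,"hand": 0},{"dx": -10,"dy": 5.5,"dz": 0,"ax": 0,"ay": 0,"az": -16,"hand": 0},{"dx": -15,"dy": 8,"dz": 0,"ax": 0,"ay": 0,"az": -24,"hand": 0},{"dx": -20,"dy": 11,"dz": 0,"ax": 0,"ay": 0,"az": -32,"hand": 0},{"dx": -25,"dy": 13.5,"dz": 0,"ax": 0,"ay": 0,"az": -40,"hand": 0},{"dx": -30,"dy": 16,"dz": 0,"ax": 0,"ay": 0,"az": -48,"hand": 0},{"dx": -35,"dy": 19,"dz": 0,"ax": 0,"ay": 0,"az": -56,"hand": 0},{"dx": -40,"dy": 21.5,"dz": 0,"ax": 0,"ay": 0,"az": -64,"hand": 0},{"dx": -42.2,"dy": 22.7,"dz": 0,"ax": 0,"ay": 0,"az": -67.4,"hand": 0},{"dx": -42.2,"dy": 22.7,"dz": 0,"ax": 0,"ay": 0,"az": -67.4,"hand": 0},{"dx": -42.2,"dy": 22.7,"dz": 0,"ax": 0,"ay": 0,"az": -67.4,"hand": 0},{"dx": -42.2,"dy": 22.7,"dz": 0,"ax": 0,"ay": 0,"az": -67.4,"hand": 0}])

```text
clock: 2.6
tool_pos: [0.5328, -0.2285, 0.2315]
ee_rot: [[-0.043, -0.999, -0.0], [-0.999, 0.043, -0.0], [0.0, 0.0, -1.0]]
ft_force: [0.2, 0.3, 0.8]
finger_gap: -0.006
```

Request:
step_arm(rows=[{"dx": -1,"dy": 2,"dz": 4.5,"ax": 0,"ay": 0,"az": 0,"hand": 0},{"dx": -2,"dy": 4,"dz": 9,"ax": 0,"ay": 0,"az": 0,"hand": 0},{"dx": -2.1,"dy": 4,"dz": 9.1,"ax": 0,"ay": 0,"az": 0,"hand": 0},{"dx": -3.5,"dy": 4,"dz": 9.1,"ax": 0,"ay": 0,"az": 0,"hand": 0},{"dx": -4.8,"dy": 4,"dz": 9.1,"ax": 0,"ay": 0,"az": 0,"hand": 0},{"dx": -5.8,"dy": 4,"dz": 9.2,"ax": 0,"ay": 0,"az": 0,"hand": 0},{"dx": -6.9,"dy": 4,"dz": 9.4,"ax": 0,"ay": 0,"az": 0,"hand": 0},{"dx": -7.9,"dy": 4,"dz": 9.7,"ax": 0,"ay": 0,"az": 0,"hand": 0},{"dx": -8.9,"dy": 4,"dz": 10.1,"ax": 0,"ay": 0,"az": 0,"hand": 0},{"dx": -9.8,"dy": 4,"dz": 10.7,"ax": 0,"ay": 0,"az": 0,"hand": 0},{"dx": -10.6,"dy": 4,"dz": 11.3,"ax": 0,"ay": 0,"az": 0,"hand": 0},{"dx": -10.6,"dy": 4,"dz": 11.3,"ax": 0,"ay": 0,"az": 0,"hand": 0}])

```text
clock: 4.1
tool_pos: [0.4966, -0.1203, 0.1174]
ee_rot: [[-0.043, -0.999, -0.003], [-0.999, 0.043, 0.0], [-0.0, 0.003, -1.0]]
ft_force: [-0.4, 0.0, 0.4]
finger_gap: -0.003
```

```bash
python3 - <<'E'
from cell import robot
import cv2
im=robot.read_camera("side")
cv2.imwrite("pics/s2.png",cv2.convertScaleAbs(im[80:360,160:440,::-1].copy(),alpha=1.5,beta=10))
E
```

```text
(no output)
```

View pics/s2.png

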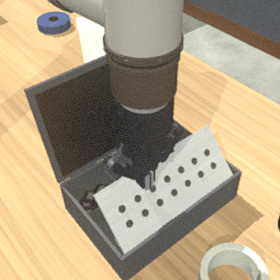

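Request:
step_arm(rows=[{"dx": -0.7,"dy": 0,"dz": 0.8,"ax": 0,"ay": 0,"az": 0,"hand": 0},{"dx": -1.2,"dy": 0,"dz": 1.6,"ax": 0,"ay": 0,"az": 0,"hand": 0},{"dx": -1.7,"dy": 0,"dz": 2.5,"ax": 0,"ay": 0,"az": 0,"hand": 0},{"dx": -2.1,"dy": 0,"dz": 3.5,"ax": 0,"ay": 0,"az": 0,"hand": 0},{"dx": -2.3,"dy": 0,"dz": 4.5,"ax": 0,"ay": 0,"az": 0,"hand": 0},{"dx": -2.4,"dy": 0,"dz": 5.1,"ax": 0,"ay": 0,"az": 0,"hand": 0},{"dx": -2.4,"dy": 0,"dz": 5.5,"ax": 0,"ay": 0,"az": 0,"hand": 0},{"dx": -2.4,"dy": 0,"dz": 5.6,"ax": 0,"ay": 0,"az": 0,"hand": 0},{"dx": -2.4,"dy": 0,"dz": 5.6,"ax": 0,"ay": 0,"az": 0,"hand": 0}])

```text
clock: 5.28
tool_pos: [0.4975, -0.0965, 0.0621]
ee_rot: [[-0.043, -0.999, -0.002], [-0.999, 0.043, 0.0], [-0.0, 0.002, -1.0]]
ft_force: [-1.3, 1.5, 4.1]
finger_gap: -0.0
```

Request:
step_arm(rows=[{"dx": 0,"dy": 0,"dz": 0.1,"ax": 0,"ay": 0,"az": 0,"hand": 0},{"dx": 0,"dy": 0,"dz": 0.2,"ax": 0,"ay": 0,"az": 0,"hand": 0},{"dx": 0,"dy": 0,"dz": 0.2,"ax": 0,"ay": 0,"az": 0,"hand": 0}])

```text
clock: 5.65
tool_pos: [0.4975, -0.0966, 0.0619]
ee_rot: [[-0.043, -0.999, -0.002], [-0.999, 0.043, -0.0], [0.0, 0.002, -1.0]]
ft_force: [-5.3, 2.9, 14.3]
finger_gap: 0.001
```

Request:
step_arm(rows=[{"dx": 0,"dy": 0,"dz": -2,"ax": 0,"ay": 0,"az": 0,"hand": 0},{"dx": 0,"dy": 0,"dz": -7,"ax": 0,"ay": 0,"az": 0,"hand": 0},{"dx": 0,"dy": 0,"dz": -12,"ax": 0,"ay": 0,"az": 0,"hand": 0},{"dx": 0,"dy": 0,"dz": -17,"ax": 0,"ay": 0,"az": 0,"hand": 0},{"dx": 0,"dy": 0,"dz": -22,"ax": 0,"ay": 0,"az": 0,"hand": 0},{"dx": 0,"dy": 0,"dz": -24,"ax": 0,"ay": 0,"az": 0,"hand": 0},{"dx": 0,"dy": 0,"dz": -24,"ax": 0,"ay": 0,"az": 0,"hand": 0},{"dx": 0,"dy": 0,"dz": -24,"ax": 0,"ay": 0,"az": 0,"hand": 0}])

```text
clock: 6.65
tool_pos: [0.4972, -0.0965, 0.3002]
ee_rot: [[-0.043, -0.999, -0.005], [-0.999, 0.043, 0.0], [-0.0, 0.005, -1.0]]
ft_force: [-1.1, -0.1, -0.4]
finger_gap: 0.001
```

```bash
python3 - <<'E'
from cell import robot
import cv2,numpy as np
a=robot.read_camera("side")[80:360,160:480];b=robot.read_camera("top")[130:410,220:500][:270]
a=a[:270]
cv2.imwrite("pics/b3.png",cv2.convertScaleAbs(np.hstack([a,b])[:,:,::-1].copy(),alpha=1.5,beta=10))
E
```

```text
(no output)
```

View pics/b3.png

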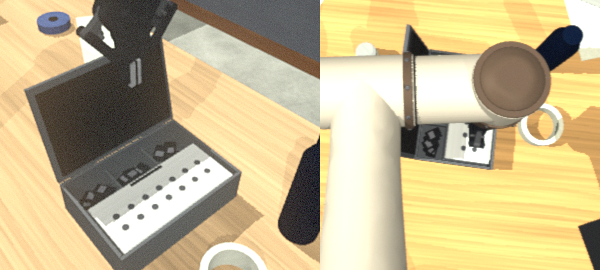

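Request:
step_arm(rows=[{"dx": -4,"dy": -1,"dz": 0,"ax": 0,"ay": 0,"az": 0,"hand": 0},{"dx": -9,"dy": -2,"dz": 0,"ax": 0,"ay": 0,"az": 0,"hand": 0},{"dx": -14,"dy": -3,"dz": 0,"ax": 0,"ay": 0,"az": 0,"hand": 0},{"dx": -18,"dy": -4,"dz": 0,"ax": 0,"ay": 0,"az": 0,"hand": 0},{"dx": -19.6,"dy": -4.2,"dz": 0,"ax": 0,"ay": 0,"az": 0,"hand": 0},{"dx": -19.6,"dy": -4.2,"dz": 0,"ax": 0,"ay": 0,"az": 0,"hand": 0},{"dx": -19.6,"dy": -4.2,"dz": 4,"ax": 0,"ay": 0,"az": 0,"hand": 0},{"dx": -19.6,"dy": -4.2,"dz": 8,"ax": 0,"ay": 0,"az": 0,"hand": 0},{"dx": -19.6,"dy": -4.2,"dz": 8.5,"ax": 0,"ay": 0,"az": 0,"hand": 0},{"dx": -19.6,"dy": -4.2,"dz": 8.5,"ax": 0,"ay": 0,"az": 0,"hand": 0}])

```text
clock: 8.0
tool_pos: [0.5478, 0.0966, 0.2159]
ee_rot: [[-0.043, -0.999, -0.004], [-0.999, 0.043, -0.0], [0.001, 0.004, -1.0]]
ft_force: [0.0, -0.1, 0.1]
finger_gap: 0.001
```

Request:
step_arm(rows=[{"dx": 2,"dy": 0,"dz": 0,"ax": 0,"ay": 0,"az": 0,"hand": 0},{"dx": 3.5,"dy": 0,"dz": 0,"ax": 0,"ay": 0,"az": 0,"hand": 0},{"dx": 4.9,"dy": 0,"dz": -0.1,"ax": 0,"ay": 0,"az": 0,"hand": 0},{"dx": 6.2,"dy": 0,"dz": -0.3,"ax": 0,"ay": 0,"az": 0,"hand": 0},{"dx": 7.5,"dy": 0,"dz": -0.4,"ax": 0,"ay": 0,"az": 0,"hand": 0},{"dx": 8.5,"dy": 0,"dz": -0.4,"ax": 0,"ay": 0,"az": 0,"hand": 0},{"dx": 9.4,"dy": 0,"dz": -0.4,"ax": 0,"ay": 0,"az": 0,"hand": 0},{"dx": 10.4,"dy": 0,"dz": -0.3,"ax": 0,"ay": 0,"az": 0,"hand": 0},{"dx": 11.4,"dy": 0,"dz": -0.1,"ax": 0,"ay": 0,"az": 0,"hand": 0},{"dx": 12.3,"dy": 0,"dz": 0.1,"ax": 0,"ay": 0,"az": 0,"hand": 0},{"dx": 13.3,"dy": 0,"dz": 0.4,"ax": 0,"ay": 0,"az": 0,"hand": 0},{"dx": 14.2,"dy": 0,"dz": 0.7,"ax": 0,"ay": 0,"az": 0,"hand": 0},{"dx": 15.1,"dy": 0,"dz": 1.1,"ax": 0,"ay": 0,"az": 0,"hand": 0},{"dx": 16,"dy": 0,"dz": 1.6,"ax": 0,"ay": 0,"az": 0,"hand": 0},{"dx": 16.8,"dy": 0,"dz": 2.1,"ax": 0,"ay": 0,"az": 0,"hand": 0},{"dx": 17.6,"dy": 0,"dz": 2.7,"ax": 0,"ay": 0,"az": 0,"hand": 0},{"dx": 18.3,"dy": 0,"dz": 3.3,"ax": 0,"ay": 0,"az": 0,"hand": 0},{"dx": 18.3,"dy": 0,"dz": 3.3,"ax": 0,"ay": 0,"az": 0,"hand": 0}])

```text
clock: 10.25
tool_pos: [0.5391, -0.087, 0.1823]
ee_rot: [[-0.044, -0.999, -0.006], [-0.999, 0.044, -0.001], [0.001, 0.006, -1.0]]
ft_force: [0.3, -0.8, -0.5]
finger_gap: 0.003
```

```bash
python3 - <<'E'
from cell import robot
import cv2
im=robot.read_camera("side")
cv2.imwrite("pics/s4.png",cv2.convertScaleAbs(im[60:360,120:480,::-1].copy(),alpha=1.5,beta=10))
E
```

```text
(no output)
```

View pics/s4.png

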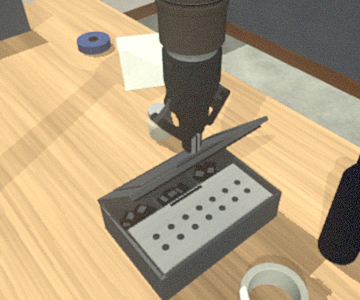

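Request:
step_arm(rows=[{"dx": 0.7,"dy": 0,"dz": 0.7,"ax": 0,"ay": 0,"az": 0,"hand": 0},{"dx": 1.3,"dy": 0,"dz": 1.4,"ax": 0,"ay": 0,"az": 0,"hand": 0},{"dx": 1.9,"dy": 0,"dz": 2.2,"ax": 0,"ay": 0,"az": 0,"hand": 0},{"dx": 2.5,"dy": 0,"dz": 3,"ax": 0,"ay": 0,"az": 0,"hand": 0},{"dx": 3,"dy": 0,"dz": 3.8,"ax": 0,"ay": 0,"az": 0,"hand": 0},{"dx": 3.5,"dy": 0,"dz": 4.7,"ax": 0,"ay": 0,"az": 0,"hand": 0},{"dx": 3.9,"dy": 0,"dz": 5.6,"ax": 0,"ay": 0,"az": 0,"hand": 0},{"dx": 4.2,"dy": 0,"dz": 6.5,"ax": 0,"ay": 0,"az": 0,"hand": 0},{"dx": 4.5,"dy": 0,"dz": 7.5,"ax": 0,"ay": 0,"az": 0,"hand": 0},{"dx": 4.7,"dy": 0,"dz": 8.4,"ax": 0,"ay": 0,"az": 0,"hand": 0},{"dx": 4.8,"dy": 0,"dz": 9.2,"ax": 0,"ay": 0,"az": 0,"hand": 0},{"dx": 4.9,"dy": 0,"dz": 9.8,"ax": 0,"ay": 0,"az": 0,"hand": 0},{"dx": 4.9,"dy": 0,"dz": 10.2,"ax": 0,"ay": 0,"az": 0,"hand": 0},{"dx": 4.9,"dy": 0,"dz": 10.3,"ax": 0,"ay": 0,"az": 0,"hand": 0},{"dx": 4.9,"dy": 0,"dz": 10.3,"ax": 0,"ay": 0,"az": 0,"hand": 0}])

```text
clock: 12.18
tool_pos: [0.5365, -0.1357, 0.0796]
ee_rot: [[-0.044, -0.999, -0.005], [-0.999, 0.044, -0.001], [0.001, 0.005, -1.0]]
ft_force: [-0.0, -1.0, 1.3]
finger_gap: -0.001
```

Request:
step_arm(rows=[{"dx": 0,"dy": 0,"dz": 0.1,"ax": 0,"ay": 0,"az": 0,"hand": 0},{"dx": 0,"dy": 0,"dz": 0.2,"ax": 0,"ay": 0,"az": 0,"hand": 0},{"dx": 0,"dy": 0,"dz": 0.3,"ax": 0,"ay": 0,"az": 0,"hand": 0},{"dx": 0,"dy": 0,"dz": 0.3,"ax": 0,"ay": 0,"az": 0,"hand": 0}])

```text
clock: 12.68
tool_pos: [0.5368, -0.1357, 0.0785]
ee_rot: [[-0.043, -0.999, -0.004], [-0.999, 0.043, -0.001], [0.001, 0.004, -1.0]]
ft_force: [-4.1, 1.5, 10.1]
finger_gap: -0.001
```

Request:
step_arm(rows=[{"dx": 0,"dy": 0,"dz": -2,"ax": 0,"ay": 0,"az": 0,"hand": 0},{"dx": 0,"dy": 0,"dz": -7,"ax": 0,"ay": 0,"az": 0,"hand": 0},{"dx": 0,"dy": 0,"dz": -12,"ax": 0,"ay": 0,"az": 0,"hand": 0},{"dx": 0,"dy": 0,"dz": -17,"ax": 0,"ay": 0,"az": 0,"hand": 0},{"dx": 3,"dy": 3,"dz": -18,"ax": 0,"ay": 0,"az": 0,"hand": 0},{"dx": 7,"dy": 6,"dz": -18,"ax": 0,"ay": 0,"az": 0,"hand": 0},{"dx": 11,"dy": 9,"dz": -18,"ax": 0,"ay": 0,"az": 0,"hand": 0},{"dx": 15,"dy": 12,"dz": -18,"ax": 0,"ay": 0,"az": 0,"hand": 0},{"dx": 19,"dy": 14,"dz": -18,"ax": 0,"ay": 0,"az": 0,"hand": 0},{"dx": 23,"dy": 16,"dz": -18,"ax": 0,"ay": 0,"az": 0,"hand": 0},{"dx": 27,"dy": 18,"dz": -18,"ax": 0,"ay": 0,"az": 0,"hand": 0},{"dx": 30,"dy": 20,"dz": -18,"ax": 0,"ay": 0,"az": 0,"hand": 0},{"dx": 30,"dy": 20,"dz": -18,"ax": 0,"ay": 0,"az": 0,"hand": 0},{"dx": 30,"dy": 20,"dz": -18,"ax": 0,"ay": 0,"az": 0,"hand": 0}])

```text
clock: 14.42
tool_pos: [0.3248, -0.4262, 0.2596]
ee_rot: [[-0.044, -0.999, -0.004], [-0.999, 0.044, -0.001], [0.001, 0.004, -1.0]]
ft_force: [0.5, 0.4, -0.4]
finger_gap: 0.0
```

```bash
python3 - <<'E'
from fit import *
import cv2
s=np.load("s.npy"); out=[]
for c,(x,y) in (("side",(170,110)),("top",(230,120))):
    im=robot.read_camera(c)[:,:,::-1].copy()
    im=cv2.resize(cv2.convertScaleAbs(im,alpha=1.5,beta=10)[y:y+260,x:x+260],None,fx=1.5,fy=1.5)
    pts=[(1.5*(proj(c,W(s,P))-[x,y])).astype(int) for P in ([-.09,-.13,.0785],[-.09,.13,.0785],[.09,.13,.0785],[.09,-.13,.0785])]
    for p in pts: cv2.circle(im,[int(v) for v in p],3,(0,0,255),1)
    out.append(im)
    print(c,[(t,[(np.round(d["uv"]),round(d["score"],2)) for d in robot.spot_in(c,t)[:1]]) for t in("bottle","tape","jar")])
cv2.imwrite("pics/fin.png",np.hstack(out)); print(robot.observe()["tool_pos"],robot.observe()["ft_force"])
E
```

```text
side [('bottle', []), ('tape', [(array([369., 366.]), 0.82)]), ('jar', [])]
top [('bottle', [(array([459., 179.]), 0.77)]), ('tape', [(array([453., 255.]), 0.73)]), ('jar', [(array([264., 185.]), 0.97)])]
[ 0.325 -0.426  0.26 ] [ 0.278  0.183 -0.632]
```

View pics/fin.png

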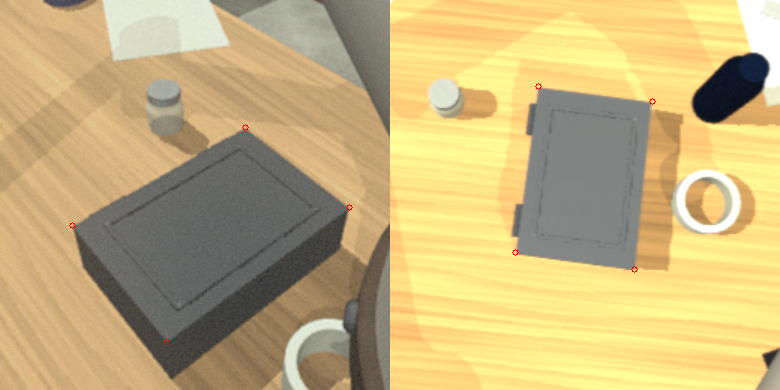

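```bash
python3 -c "
from cell import robot
print(robot.sign_off())"
```

```text
the job is handed in; nothing more can be done
None
```

The case is closed: I folded the flap down flat first, then swung the lid fully shut over it. I pushed only with the closed fingertips, backed the hand well clear and handed the job in at about 14.5 s.

- **Flap:** the fingertip came to rest at 61.9 mm with about 14 N of resistance (flat should be 62 mm). A picture taken before the lid was moved showed it lying flat in the case mouth.
- **Lid:** the fingertip came to rest at 78.5 mm with about 10 N of resistance, which is the shut height.
- **Final pictures:** the lid's corners match where a shut lid should be in both camera views, so the case did not visibly move. In the top view the bottle, tape and jar are where they were at the start.
- **Failed checks:** in the last side view the detector did not find the bottle, which is outside the crop I looked at. It also missed the jar, which is plain in the picture. In both views its tape position moved from the first reading; in the top view the ring itself measured within a pixel of its starting place.

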